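# Clamp a plaster mould: slide it home, tighten the knob until it clicks

## Task

Slide the closed two-part plaster mould along its guides until it is fully home against the end stop of the clamping frame, pushing gently so that the plaster is not chipped. Then turn the knob on top of the frame clockwise until its clutch gives way with a click, and stop there: one click or two, never a third. Let go, leaving the mould firmly clamped with its halves together, and leave the other things on the bench alone.

Things in the scene. Friction and masses are not known exactly. Their poses are not given: they have to be found in the camera images.
- clamp: Clamping frame, fixed. Origin: on the bench, straight below the vertical screw axis, x the way the mould slides home, z up. Grey laminate board 320 mm (x, -220 to +100) by 220 mm, 18 mm thick; two fences along x, 12 mm high above the board, inner faces at y +-52 mm; columns at x 0, y +-80 mm carry a bridge 36 mm (x) by 200 mm (y), 112 to 140 mm above the bench (column nuts to 150 mm).
- stop_face (a point): Middle of the face of the frame's end stop, an aluminium bar 126 mm wide and 26 mm high above the board; the face looks to the clamp's -x and stands 75 mm beyond the screw axis.
- lower_mid (a point): Centre of the lower half of the plaster mould, a loose white block 150 mm (x) by 100 mm (y) by 32 mm high lying on the board between the fences (2 mm play a side), along the clamp's x within 0.03 rad. It starts 45 to 85 mm short of the stop. Home: its +x end touches the stop and its centre lies on the screw axis. The closed mould weighs 0.7 to 1 kg and slides under 4 to 7 N.
- upper_mid (a point): Centre of the upper half of the mould, same size (150 by 100 by 32 mm), lying on the lower half (top of the mould 82 mm above the bench) and held in place sideways by three round keys 8 mm deep with 1.5 mm play.
- pad_face (a point): Centre of the flat underside of the round steel pressure pad (diameter 36 mm) on the spindle below the bridge. At the start it hangs 1 to 3 mm above the level of the mould's top; it goes down 8 mm per turn of the screw and does not turn. The screw holds when let go.
- knob_grip (a point): Centre of the black fluted torque-limiting knob above the bridge: diameter 48 mm, 32 mm high (162 to 194 mm above the bench), axis vertical. Clockwise from above tightens; the knob stays at its height. The moment is up to 0.2 N m (less when stopped) while the screw runs free, climbs over some 0.6 rad as the pad bears on the mould, and the clutch gives way at about 0.3 N m. Collar below: 31 mm.
- knob (a joint): Slip of the knob over its clutch (rad), shown by the white marks on knob and collar: 0 at the start, within 0.15 while knob and screw turn together, growing as a clockwise turn slips the clutch. 12 clicks a turn, 0.52 rad each: the moment falls below zero half-way (0.26), where the detent tips over and snaps on to the next notch, then rises again. Let go before half-way, it falls back.
- wood_knife: Bystander: wooden modelling knife 135 mm long lying on the clamp's board beside a fence.
- loop_tool: Bystander: loop trimming tool 185 mm long, wooden handle, lying beside the clamp.
- slip_cup_rim (a point): Bystander: centre of the mouth of a white cup, diameter 72 mm, 75 mm high, beside the clamp.
- glaze_jar: Bystander: glaze jar, diameter 64 mm, 85 mm high, origin under its centre.
- sprig_mould: Bystander: small plaster press mould 75 by 60 by 28 mm, origin under its centre.
- brush: Bystander: brush 200 mm long lying beside the clamp.
- mallet: Bystander: wooden mallet 235 mm long lying on the bench.
Not all that is in view belongs to the job. Leave any black or purple look-alike of the part that bears lower_mid alone.

How it is judged:
By the outcome, as a careful person would: the job done as asked, in the order asked, and still so for the second after the job is handed in, with the robot touching nothing.
It also fails if it takes over 67 s, if anything falls off the work surface, if the arm or the gripper's body presses on something with over 40 N, if the wrist force passes 120 N, or if a joint passes its speed limit or range.

## Robot

A 6-joint arm with a two-finger parallel gripper is mounted at the origin on the work surface. World frame = base frame: x ahead of the robot, y to its left, z up, the work surface at z = 0. Lengths are in m, angles in rad, forces in N, time in s.
With the tool pointing down it reaches from about 0.375 to 0.925 m from the base axis. Payload 5.7 kg.
Tool frame: the origin (TCP) lies between the finger pads; the fingertips stand 22 mm ahead of it and the grasp point (between the pads) lies 3 mm ahead of it; x points along the fingers, y is the direction in which the jaws open and shut, and the axes are right-handed (so a half turn about x gives the same grasp; the last joint's range is limited). The gripper opens to 85 mm and grips with 20 to 120 N. Pads are 22 mm wide; open, the fingers measure 114 mm over their backs; the gripper's body (76 mm by 85 mm) begins 54 mm behind the grasp point. The pads swing forward as they close: fully open they stand 13 mm farther back than shut.
Start: joints at [-1.396, 0.359, 1.51, -0, 1.272, -0.115], TCP at [0.171, -0.575, 0.253] pointing down, gripper open.
Joint ranges: [-2.97, 2.97], [-1.01, 2.36], [0.21, 2.38], [-0.96, 4.11], [0.2, 2.71], [-2.98, 2.98]. Speed limits (rad/s): [2.39, 2.39, 3.14, 3.14, 3.14, 3.14].

## Interface

Orientations are given as a 3x3 rotation matrix whose columns are the frame's x, y, z axes.
In Python, from bench import r, eyes gives the robot as it stands.
- The arm moves only by the tool arm_command, never from a script. Its argument "plan" is one flat list of numbers, 7 for each row, row after row: the closure, from -1 (fully open) to 1 (shut), so that 0 is half open, then the shift along the tool's x, y, z in m, then the turn, a rotation vector about the tool's x, y, z in rad. A call has exactly 5 rows; each row shifts and turns the pose as measured when the row begins, along the tool's axes as they then stand; what a row does not reach is not made up. A row lasts 1/8 s, in which the tool goes at most 62.5 mm and 10.7 degrees, less where a joint would pass 70% of its speed; a pose out of reach is approached as far as the arm can. A call is refused whole if a number of a shift passes 0.0625 or a number of a turn 0.188, either way. A call with a gripper value outside its range is refused whole. The fingers move at their own pace and stop on an object; the grip force is fixed at half the most. Time passes only in rows, so rows that do not move let the fingers close, or fill a call up. It gives the time, the measured TCP pose, the force and the opening at its end, in the units of the state.
- r.get_state(): the state, without advancing time (a new reading comes with each control period).
- eyes.capture(name): name is "scene" or "side" or "wrist"; returns a dict with "image" (384x512x3 uint8, red, green, blue), "depth" (384x512 float32, m along the optical axis (not along the pixel's ray), 0 where there is no reading), "camera_matrix" (3x3 intrinsics, pixels), "R" (3x3) and "t" (3): a world point X has camera coordinates R X + t. Camera axes: x right, y down, z forward; pixel columns grow to the right and rows downward; lengths in m; the calibration is good to about 2 mm. A picture is of the moment at which its call begins.
- r.close_job(): hands the job in, once; it reports no verdict.
The state is a dict: "time_s": time; "qpos": joint angles; "qvel": joint speeds; "tau": joint torques, N m; "position": TCP position; "ee_rot": TCP orientation; "ft_force": force on the tool from outside, world axes, zero at the start; "wrist_torque": the same for the moment, N m; "opening": opening from 0.0 (shut) to 1.0 (fully open).
Only numpy, scipy, OpenCV 4.12 (cv2) and the standard library are available. Lean on these libraries where they do the work, as an engineer would, in place of code of your own. Each camera call takes 0.05 s, during which the arm holds its last target. There are 200 camera calls.

## Working session

There is one attempt and no reset: what is moved stays moved. The work goes in short steps, Python scripts to look and compute and a tool call to move; the robot and the scene stay as the last step left them, time stands still between calls to the robot, and variables do not carry over. Pictures are saved under pics/ and viewed, about 8 in all and at most 12, crops included, and the job is handed in when it is done.

Besides the shell and the picture viewer there is one more tool, called after "Call:" by a JSON object that holds its "name" and its "arguments", one argument or row to a line. arm_command: Moves the arm, as the interface text tells. Its arguments: {"type":"object","properties":{"plan":{"type":"array","items":{"type":"number"}}},"required":["plan"]}

```bash
mkdir -p pics; ls; cat > h.py <<'E'
import numpy as np, cv2, pickle
from bench import r, eyes
def cap(n):
    c=eyes.capture(n); pickle.dump(c,open(f'pics/{n}.pkl','wb')); return c
def ld(n): return pickle.load(open(f'pics/{n}.pkl','rb'))
def back(c,u,v,z=None,plane=None):
    K,R,t=c['camera_matrix'],np.array(c['R']),np.array(c['t'])
    d=R.T@(np.linalg.inv(K)@[u,v,1]); o=-R.T@t
    if plane is not None: return o+d*(plane-o[2])/d[2]
    if z is None: z=c['depth'][int(round(v)),int(round(u))]
    return o+d*z
def proj(c,X):
    p=c['camera_matrix']@(np.array(c['R'])@np.array(X)+np.array(c['t'])); return p[:2]/p[2]
E
python3 - <<'E'
from h import *
a=cap('scene');b=cap('side')
cv2.imwrite('pics/1.png',cv2.resize(a['image'][:,:,::-1],(800,600)))
cv2.imwrite('pics/2.png',cv2.resize(b['image'][:,:,::-1],(800,600)))
for c in(a,b): print(c['camera_matrix'],-np.array(c['R']).T@np.array(c['t']), np.array(c['R'])[2])
s=r.get_state();print(s['time_s'],s['position'],s['ee_rot'],s['opening'],s['ft_force'])
E
```

```text
pics
[[360.30165953   0.         260.73613859]
 [  0.         360.30165953 185.7440567 ]
 [  0.           0.           1.        ]] [ 1.34542847 -0.23347612  0.83980462] [-0.72989855  0.23842357 -0.6406265 ]
[[462.5079918    0.         256.66469909]
 [  0.         462.5079918  182.34470766]
 [  0.           0.           1.        ]] [0.07261157 0.66411551 1.06319247] [ 0.37504842 -0.51577468 -0.77026954]
0.1 [ 0.17136622 -0.57440588  0.2525288 ] [[-2.78016613e-04  2.85789815e-01 -9.58292286e-01]
 [ 1.65312129e-03 -9.58290882e-01 -2.85789876e-01]
 [-9.99998595e-01 -1.66362771e-03 -2.06024443e-04]] 1.0049839172047483 [-0.45104134  0.12776873  0.19778281]
```

View pics/1.png

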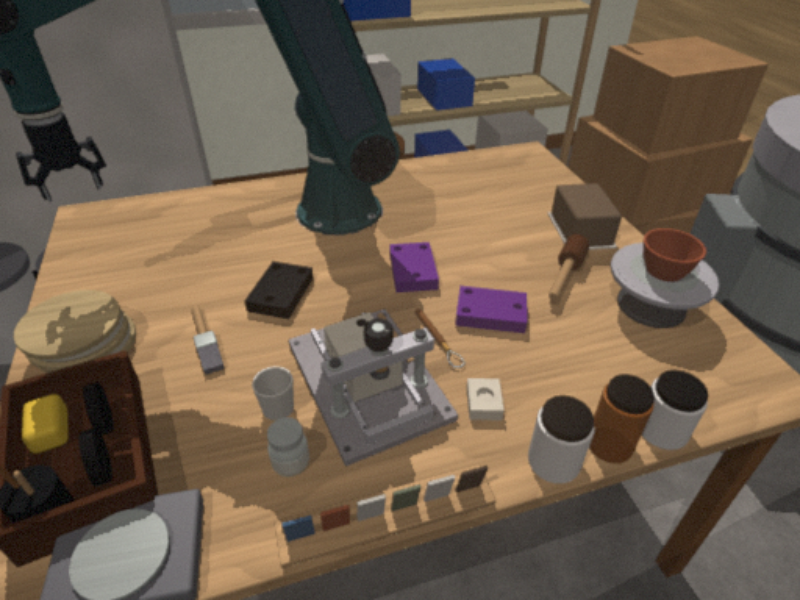

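View pics/2.png

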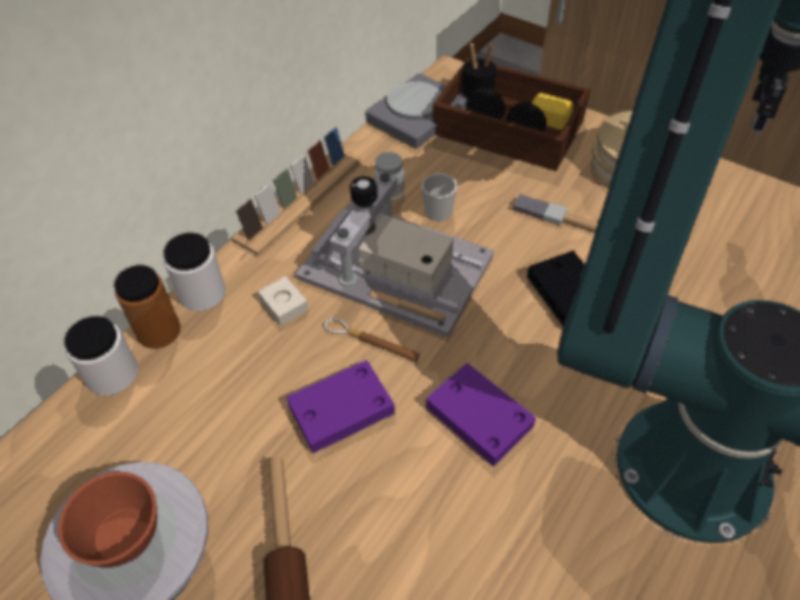

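Both views show the clamp with its +x pointing away from the robot: the knob is at about (378,332) in the scene view and (363,190) in the side view. The mould's near end is free. Next I'll enlarge both.

```bash
python3 - <<'E'
from h import *
a=ld('scene');b=ld('side')
A=cv2.resize(a['image'][195:305,175:305,::-1],None,fx=4.6,fy=4.6,interpolation=cv2.INTER_CUBIC)
B=cv2.resize(b['image'][100:220,185:325,::-1],None,fx=4.6,fy=4.6,interpolation=cv2.INTER_CUBIC)
cv2.imwrite('pics/3.png',A);cv2.imwrite('pics/4.png',B);print(A.shape,B.shape)
E
```

```text
(506, 598, 3) (552, 644, 3)
```

View pics/3.png

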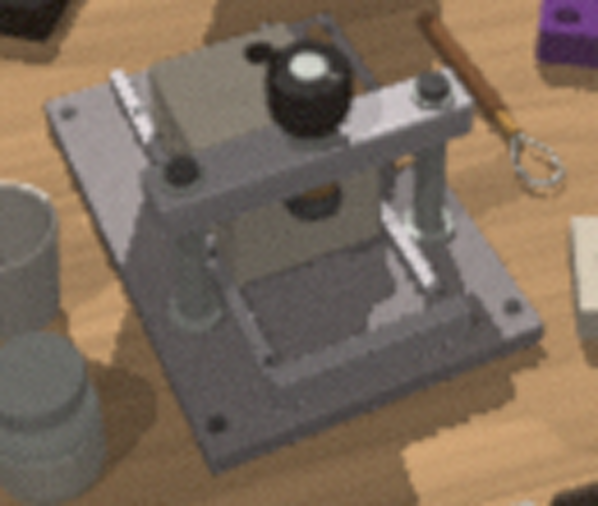

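View pics/4.png

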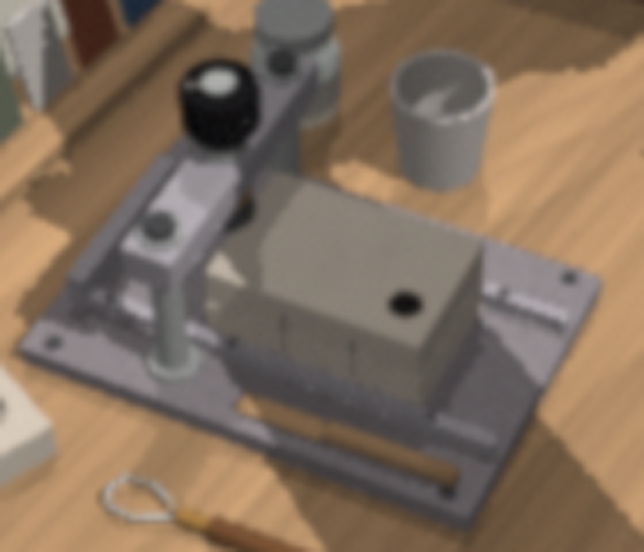

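```bash
python3 - <<'E'
from h import *
a=ld('scene');b=ld('side')
sa=lambda u,v:(175+u/4.6,195+v/4.6); sb=lambda u,v:(185+u/4.6,100+v/4.6)
def tri(p,q):
    P=[c['camera_matrix']@np.c_[c['R'],c['t']] for c in(a,b)]
    X=cv2.triangulatePoints(P[0],P[1],np.array(p,float),np.array(q,float)).ravel(); return X[:3]/X[3]
print('knob top',tri(sa(310,66),sb(218,82)))
print('nutL/R', tri(sa(182,168),sb(283,58)), tri(sa(432,86),sb(160,222)))
for n,p in dict(mm=(48,105),pm=(215,472),pp=(541,332)).items(): print('scene',n,back(a,*sa(*p),plane=.018))
for n,p in dict(pp=(20,350),mp=(468,522),mm=(602,284)).items(): print('side',n,back(b,*sb(*p),plane=.018))
print('mould top -x end', back(b,*sb(482,247),plane=.082),back(b,*sb(418,350),plane=.082))
print('scene mould -x', back(a,*sa(150,68),plane=.082))
print('mould +x bottom', back(a,*sa(238,285),plane=.018), back(a,*sa(382,242),plane=.018))
for c,s in((a,sa(310,72)),(b,sb(218,88))): print('depth',back(c,*s))
for s in [(380,250),(440,270),(350,300)]: print('mtop depth',back(b,*sb(*s)))
for s in [(445,330),(450,350)]: print('mend depth',back(b,*sb(*s)))
E
```

```text
knob top [ 0.68453542 -0.06887433  0.19343937]
nutL/R [ 0.69616326 -0.14873255  0.14715327] [0.673512   0.0084022  0.14545869]
scene mm [ 0.49216906 -0.20729011  0.018     ]
scene pm [ 0.81114892 -0.16104441  0.018     ]
scene pp [0.77486814 0.0502527  0.018     ]
side pp [0.76106197 0.05710042 0.018     ]
side mp [0.44822198 0.00924928 0.018     ]
side mm [ 0.47930254 -0.20350995  0.018     ]
mould top -x end [ 0.53271145 -0.13523775  0.082     ] [ 0.51910272 -0.04148227  0.082     ]
scene mould -x [ 0.54378545 -0.14006584  0.082     ]
mould +x bottom [ 0.68539067 -0.1177088   0.018     ] [ 0.67857953 -0.02135666  0.018     ]
depth [ 0.69270031 -0.06906341  0.19510325]
depth [ 0.68060522 -0.06556408  0.19398393]
mtop depth [ 0.58360732 -0.09578927  0.08363442]
mtop depth [ 0.54398369 -0.10409886  0.08178938]
mtop depth [ 0.57742756 -0.05354413  0.07950758]
mend depth [ 0.52845619 -0.08739746  0.050588  ]
mend depth [ 0.5286486  -0.09486566  0.02377831]
```

Call:
{"name": "arm_command", "arguments": {
  "plan": [0.3,0,-0.042,-0.037,0.143,0,0,0.3,0,-0.042,-0.037,0,0,0,0.3,0,-0.042,-0.037,0,0,0,0.3,0,-0.042,-0.037,0,0,0,0.3,0,-0.042,-0.037,0,0,0]
}}

```text
time_s: 0.72
position: [0.3192, -0.333, 0.2507]
ee_rot: [[-0.001, 0.134, -0.991], [0.002, -0.991, -0.134], [-1.0, -0.002, 0.0]]
ft_force: [-0.1, 0.5, -0.1]
opening: 0.353
```

Call:
{"name": "arm_command", "arguments": {
  "plan": [-0.2,0,-0.042,-0.037,0,0,0,-0.2,0,-0.042,-0.037,0,0,0,-0.2,0,-0.042,-0.037,0,0,0,-0.2,0,-0.042,-0.037,0,0,0,-0.2,0,-0.01,-0.005,0,0,0]
}}

```text
time_s: 1.35
position: [0.4506, -0.1265, 0.2506]
ee_rot: [[-0.0, 0.137, -0.991], [0.003, -0.991, -0.137], [-1.0, -0.003, -0.0]]
ft_force: [-0.1, -0.7, -0.6]
opening: 0.598
```

```bash
cat >> h.py <<'E'
def st():
    s=r.get_state(); R=np.array(s['ee_rot']); z=R[:,2]
    print('t%.2f'%s['time_s'],'p',np.round(s['position'],4),'yaw%.3f'%np.arctan2(-z[1],-z[0]),'xax',np.round(R[:,0],3),'F',np.round(s['ft_force'],2),'M',np.round(s['wrist_torque'],3),'op%.3f'%s['opening'],'q',np.round(s['qpos'],3)); return s
E
python3 - <<'E'
from h import *
st(); w=cap('wrist'); cv2.imwrite('pics/5.png',w['image'][:,:,::-1])
E
```

```text
t1.35 p [ 0.4506 -0.1265  0.2506] yaw0.138 xax [-0.     0.003 -1.   ] F [-0.12 -0.7  -0.57] M [-0.048  0.034 -0.047] op0.598 q [-0.423  0.171  1.786  0.003  1.186  1.009]
```

View pics/5.png

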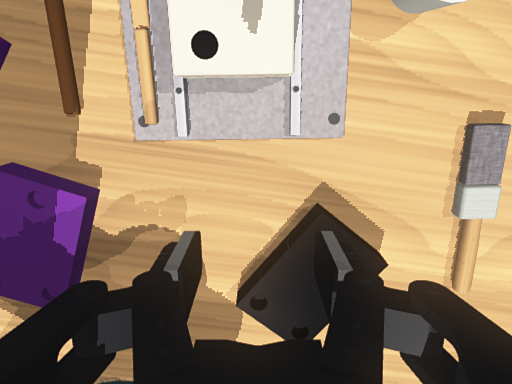

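```bash
python3 - <<'E'
from h import *
w=ld('wrist')
b=[back(w,*p,plane=.018) for p in((136,140),(344,136))]; m=[back(w,*p,plane=.082) for p in((172,76),(294,73))]
f=[back(w,*p,plane=.030) for p in((181,135),(295,134))]
print(b,m,f)
d=b[0]-b[1];yaw=np.arctan2(-d[0],d[1]);print('yaw',yaw,np.hypot(*d[:2]))
X=np.array([np.cos(yaw),np.sin(yaw),0]);print('screw from board',(b[0]+b[1])/2+.22*X,'fence mid',(f[0]+f[1])/2)
d=m[0]-m[1];print('mould yaw',np.arctan2(-d[0],d[1]),np.hypot(*d[:2]))
print(w['depth'][50,260],back(w,220,60),back(w,240,110), proj(w,[.6845,-.069,.194]))
E
```

```text
[array([0.4535913 , 0.00296853, 0.018     ]), array([ 0.4874837 , -0.21225929,  0.018     ])] [array([ 0.52208102, -0.04611166,  0.082     ]), array([ 0.53791278, -0.14439755,  0.082     ])] [array([ 0.46711897, -0.04600395,  0.03      ]), array([ 0.48381458, -0.15978529,  0.03      ])]
yaw 0.15618959284634717 0.21788003285892574
screw from board [ 0.68785948 -0.07042321  0.018     ] fence mid [ 0.47546677 -0.10289462  0.03      ]
mould yaw 0.1597068496549157 0.09955280142717518
0.26887316 [ 0.53965446 -0.08359458  0.08144771] [ 0.49888335 -0.10135747  0.01618408] [ 188.40779511 -387.87549825]
```

Call:
{"name": "arm_command", "arguments": {
  "plan": [-0.2,0,-0.0195,-0.038,-0.014,0,0,-0.2,0.045,0,0,0,0,0,-0.2,0.05,0,0,0,0,0,-0.2,0.05,0,0,0,0,0,-0.2,0.02,0,0,0,0,0]
}}

```text
time_s: 2.02
position: [0.4861, -0.1076, 0.0831]
ee_rot: [[0.004, 0.149, -0.989], [-0.002, -0.989, -0.149], [-1.0, 0.002, -0.003]]
ft_force: [0.2, -0.1, -0.7]
opening: 0.602
```

```bash
python3 -c "from h import *
st()"
```

```text
t2.02 p [ 0.4861 -0.1076  0.0831] yaw0.149 xax [ 0.004 -0.002 -1.   ] F [ 0.19 -0.11 -0.72] M [-0.01  -0.001 -0.021] op0.602 q [-3.560e-01  4.430e-01  1.907e+00 -1.000e-03  7.870e-01  1.066e+00]
```

Call:
{"name": "arm_command", "arguments": {
  "plan": [-0.2,0.02,-0.005,0,0,0,0,-0.2,0.008,0,0,0,0,0,-0.2,0,0,-0.01,0,0,0,-0.2,0,0,-0.008,0,0,0,-0.2,0,0,-0.003,0,0,0]
}}

```text
time_s: 2.65
position: [0.5061, -0.104, 0.054]
ee_rot: [[0.002, 0.144, -0.99], [-0.003, -0.99, -0.144], [-1.0, 0.003, -0.002]]
ft_force: [-0.4, 0.3, -0.1]
opening: 0.602
```

Call:
{"name": "arm_command", "arguments": {
  "plan": [-0.2,0,0,-0.003,0,0,0,-0.2,0,0,-0.003,0,0,0,-0.2,0,0,-0.003,0,0,0,-0.2,0,0,-0.003,0,0,0,-0.2,0,0,-0.003,0,0,0]
}}

```text
time_s: 3.28
position: [0.5192, -0.1011, 0.0546]
ee_rot: [[-0.003, 0.146, -0.989], [-0.002, -0.989, -0.146], [-1.0, 0.002, 0.003]]
ft_force: [-6.9, -1.0, 1.9]
opening: 0.603
```

```bash
python3 -c "from h import *
st()"
```

```text
t3.27 p [ 0.5192 -0.1011  0.0546] yaw0.147 xax [-0.003 -0.002 -1.   ] F [-6.85 -0.97  1.89] M [-0.211  0.836 -0.067] op0.603 q [-0.321  0.524  1.852 -0.005  0.768  1.107]
```

Call:
{"name": "arm_command", "arguments": {
  "plan": [-0.2,0,0,-0.004,0,0,0,-0.2,0,0,-0.004,0,0,0,-0.2,0,0,-0.004,0,0,0,-0.2,0,0,-0.004,0,0,0,-0.2,0,0,-0.004,0,0,0]
}}

```text
time_s: 3.9
position: [0.526, -0.0962, 0.0515]
ee_rot: [[-0.029, 0.147, -0.989], [0.002, -0.989, -0.147], [-1.0, -0.006, 0.028]]
ft_force: [-6.4, -2.2, 2.5]
opening: 0.6
```

Call:
{"name": "arm_command", "arguments": {
  "plan": [-0.2,0,0,-0.004,0,0,0,-0.2,0,0,-0.004,0,0,0,-0.2,0,0,-0.004,0,0,0,-0.2,0,0,-0.004,0,0,0,-0.2,0,0,-0.004,0,0,0]
}}

```text
time_s: 4.53
position: [0.5322, -0.0914, 0.0481]
ee_rot: [[-0.056, 0.148, -0.987], [0.005, -0.989, -0.148], [-0.998, -0.014, 0.054]]
ft_force: [-5.9, -1.7, 2.6]
opening: 0.601
```

```bash
python3 -c "from h import *
st()"
```

```text
t4.53 p [ 0.5322 -0.0914  0.0481] yaw0.149 xax [-0.056  0.005 -0.998] F [-5.95 -1.66  2.65] M [-0.26   0.738 -0.057] op0.601 q [-0.291  0.563  1.788 -0.014  0.845  1.141]
```

Call:
{"name": "arm_command", "arguments": {
  "plan": [-0.2,-0.002,0.002,-0.006,0,0.016,0,-0.2,-0.002,0.002,-0.006,0,0.016,0,-0.2,-0.002,0.002,-0.006,0,0.016,0,-0.2,-0.002,0.002,-0.006,0,0.016,0,-0.2,-0.002,0.002,-0.006,0,0.016,0]
}}

```text
time_s: 5.15
position: [0.5602, -0.0958, 0.0555]
ee_rot: [[0.018, 0.148, -0.989], [0.02, -0.989, -0.148], [-1.0, -0.018, -0.021]]
ft_force: [-4.8, -0.0, -2.0]
opening: 0.599
```

```bash
python3 -c "from h import *
st()"
```

```text
t5.15 p [ 0.5602 -0.0958  0.0555] yaw0.149 xax [ 0.018  0.02  -1.   ] F [-4.82 -0.01 -1.96] M [0.023 0.633 0.039] op0.599 q [-0.306  0.555  1.775  0.035  0.801  1.092]
```

Call:
{"name": "arm_command", "arguments": {
  "plan": [-0.2,-0.0005,0.0005,-0.005,0,0.003,0.002,-0.2,-0.0005,0.0005,-0.005,0,0.003,0.002,-0.2,-0.0005,0.0005,-0.005,0,0.003,0.002,-0.2,-0.0005,0.0005,-0.005,0,0.003,0.002,-0.2,-0.0005,0.0005,-0.005,0,0.003,0.002]
}}

```text
time_s: 5.78
position: [0.5864, -0.0942, 0.0585]
ee_rot: [[0.034, 0.148, -0.988], [0.013, -0.989, -0.148], [-0.999, -0.008, -0.035]]
ft_force: [-3.7, 0.1, -4.2]
opening: 0.598
```

```bash
python3 -c "from h import *
st()"
```

```text
t5.78 p [ 0.5864 -0.0942  0.0585] yaw0.149 xax [ 0.034  0.013 -0.999] F [-3.67  0.07 -4.25] M [-0.03   0.724  0.107] op0.598 q [-0.289  0.57   1.728  0.03   0.815  1.113]
```

Call:
{"name": "arm_command", "arguments": {
  "plan": [-0.2,0.0003,0,-0.0035,0,-0.003,0.002,-0.2,0.0003,0,-0.0035,0,-0.002,0.002,-0.2,0.0003,0,-0.003,0,0,0,-0.2,0,0,-0.003,0,0,0,-0.2,0,0,-0.003,0,0,0]
}}

```text
time_s: 6.4
position: [0.6017, -0.0918, 0.059]
ee_rot: [[0.026, 0.149, -0.989], [0.007, -0.989, -0.149], [-1.0, -0.003, -0.027]]
ft_force: [-3.0, 0.1, -2.5]
opening: 0.6
```

```bash
python3 -c "from h import *
st()"
```

```text
t6.40 p [ 0.6017 -0.0918  0.059 ] yaw0.149 xax [ 0.026  0.007 -1.   ] F [-3.    0.06 -2.47] M [-0.028  0.643  0.079] op0.600 q [-0.273  0.586  1.688  0.019  0.845  1.136]
```

Call:
{"name": "arm_command", "arguments": {
  "plan": [-0.2,0,0,-0.0015,0,0,0,-0.2,0,0,-0.0015,0,0,0,-0.2,0,0,-0.0015,0,0,0,-0.2,0,0,-0.0015,0,0,0,-0.2,0,0,-0.0015,0,0,0]
}}

```text
time_s: 7.02
position: [0.6023, -0.0918, 0.059]
ee_rot: [[0.011, 0.151, -0.989], [0.006, -0.989, -0.151], [-1.0, -0.004, -0.012]]
ft_force: [-9.0, -2.0, 1.7]
opening: 0.603
```

```bash
python3 -c "from h import *
st()"
```

```text
t7.03 p [ 0.6023 -0.0918  0.059 ] yaw0.151 xax [ 0.011  0.006 -1.   ] F [-8.96 -1.96  1.73] M [-0.357  1.305  0.046] op0.603 q [-0.27   0.592  1.674  0.011  0.867  1.143]
```

Call:
{"name": "arm_command", "arguments": {
  "plan": [-0.2,0,0,-0.003,0,0.002,0,-0.2,0,0,-0.003,0,0.004,0,-0.2,0,0,-0.003,0,0.004,0,-0.2,0,0,-0.003,0,0.004,0,-0.2,0,0,-0.003,0,0.004,0]
}}

```text
time_s: 7.65
position: [0.6025, -0.0918, 0.0591]
ee_rot: [[-0.0, 0.152, -0.988], [0.006, -0.988, -0.152], [-1.0, -0.006, -0.001]]
ft_force: [-13.5, -3.1, 5.6]
opening: 0.594
```

```bash
python3 - <<'E'
from h import *
st(); a=cap('scene')
A=cv2.resize(a['image'][205:295,185:305,::-1],None,fx=6,fy=6,interpolation=cv2.INTER_CUBIC)
cv2.imwrite('pics/6.png',np.clip(A*1.3,0,255))
E
```

```text
t7.65 p [ 0.6025 -0.0918  0.0591] yaw0.153 xax [-0.     0.006 -1.   ] F [-13.47  -3.08   5.58] M [-0.708  1.958 -0.125] op0.594 q [-0.268  0.596  1.665  0.008  0.883  1.145][ WARN:0@2.837] global loadsave.cpp:1063 imwrite_ Unsupported depth image for selected encoder is fallbacked to CV_8U.
```

View pics/6.png

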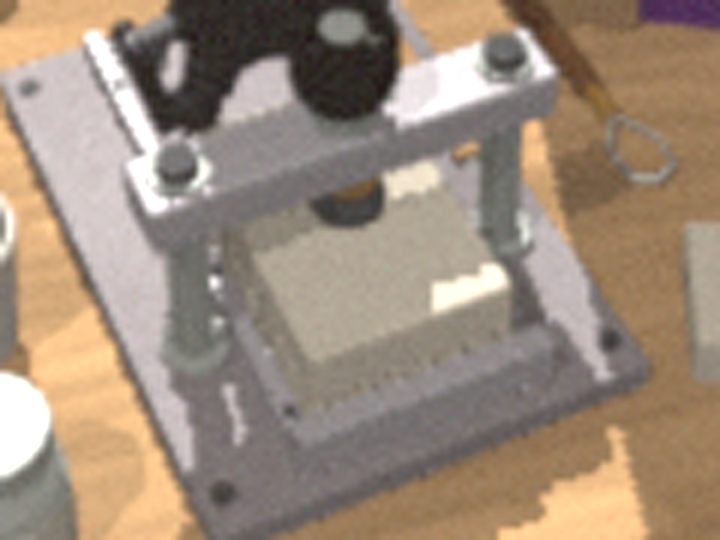

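Call:
{"name": "arm_command", "arguments": {
  "plan": [-0.2,0,0,0.025,0,0,0,-0.2,0,0,0.03,0,0,0,-0.2,-0.05,0,0,0,0,0,-0.2,-0.06,0,0,0,0,0,-0.2,-0.06,0,0,0,0,0]
}}

```text
time_s: 8.32
position: [0.5534, -0.1031, 0.2333]
ee_rot: [[0.014, 0.149, -0.989], [0.004, -0.989, -0.149], [-1.0, -0.002, -0.015]]
ft_force: [0.4, -0.2, -0.5]
opening: 0.596
```

Call:
{"name": "arm_command", "arguments": {
  "plan": [-1,-0.05,0,0,0,0,0,-1,-0.03,0,0,-0.18,0,0,-1,0,0,0,-0.185,0,0,-1,0,0,0,-0.185,0,0,-1,0,0,0,-0.185,0,0]
}}

```text
time_s: 8.95
position: [0.5664, -0.1064, 0.3324]
ee_rot: [[0.057, 0.78, -0.623], [-0.006, -0.624, -0.782], [-0.998, 0.049, -0.031]]
ft_force: [1.2, -0.2, 0.2]
opening: 0.998
```

```bash
python3 -c "from h import *
st()"
```

```text
t8.95 p [ 0.5664 -0.1064  0.3324] yaw0.898 xax [ 0.057 -0.006 -0.998] F [ 1.22 -0.19  0.24] M [-0.024  0.045 -0.014] op0.998 q [-0.312  0.233  1.495  0.012  1.358  0.359]
```

Call:
{"name": "arm_command", "arguments": {
  "plan": [-1,0,0,0,-0.185,0,0,-1,0,0,0,-0.185,0,0,-1,0,0,0,-0.185,0,0,-1,0,0,0,-0.185,0,0,-1,0,0,0,-0.185,0,0]
}}

```text
time_s: 9.57
position: [0.5774, -0.1082, 0.341]
ee_rot: [[0.085, 0.962, 0.259], [-0.012, 0.261, -0.965], [-0.996, 0.079, 0.034]]
ft_force: [-0.1, 0.5, -0.8]
opening: 1.005
```

Call:
{"name": "arm_command", "arguments": {
  "plan": [-1,0,0,0,-0.185,0,0,-1,0,0,0,-0.185,0,0,-1,0,0,0,-0.185,0,0,-1,0,0,0,-0.185,0,0,-1,0,0,0,-0.185,0,0]
}}

```text
time_s: 10.2
position: [0.5881, -0.11, 0.3496]
ee_rot: [[0.113, 0.361, 0.926], [-0.018, 0.932, -0.361], [-0.993, 0.024, 0.112]]
ft_force: [0.8, -0.2, 0.3]
opening: 1.005
```

Call:
{"name": "arm_command", "arguments": {
  "plan": [-1,0,0,0,-0.185,0,0,-1,0,0,0,-0.185,0,0,-1,0,0,0,-0.185,0,0,-1,0,0,0,-0.185,0,0,-1,0,0,0,0,0,0]
}}

```text
time_s: 10.82
position: [0.5982, -0.1116, 0.3582]
ee_rot: [[0.139, -0.364, 0.921], [-0.023, 0.929, 0.37], [-0.99, -0.073, 0.121]]
ft_force: [0.2, -0.1, 0.4]
opening: 1.004
```

```bash
cat >> h.py <<'E'
def togo(X,yawz=True):
    s=r.get_state();R=np.array(s['ee_rot']);print('shift in tool',np.round(R.T@(np.array(X)-s['position']),4))
    # turn making tool x point straight down
    w=np.cross(R[:,0],[0,0,-1.]);print('level turn in tool',np.round(R.T@w,3))
E
python3 - <<'E'
from h import *
st();togo([.687,-.070,.30])
E
```

```text
t10.82 p [ 0.5982 -0.1116  0.3582] yaw-2.760 xax [ 0.139 -0.023 -0.99 ] F [ 0.24 -0.12  0.38] M [ 0.052  0.057 -0.03 ] op1.004 q [-0.31   0.223  1.452  0.021  1.326 -2.262]
shift in tool [0.069  0.0106 0.0902]
level turn in tool [0.    0.121 0.073]
```

Call:
{"name": "arm_command", "arguments": {
  "plan": [-1,0,0,0,0,0.121,0.073,-1,0.02,0.003,0.04,0,0,0,-1,0.02,0.003,0.04,0,0,0,-1,0.01,0.001,0.02,0,0,0,-1,0,0,0,0,0,0]
}}

```text
time_s: 11.45
position: [0.6956, -0.0688, 0.3112]
ee_rot: [[0.009, -0.349, 0.937], [-0.002, 0.937, 0.349], [-1.0, -0.005, 0.007]]
ft_force: [0.4, -0.0, -0.4]
opening: 0.999
```

```bash
python3 - <<'E'
from h import *
st();togo([.687,-.070,.27]); w=cap('wrist'); cv2.imwrite('pics/7.png',w['image'][:,:,::-1]); print(proj(w,[.687,-.07,.194]))
E
```

```text
t11.45 p [ 0.6956 -0.0688  0.3112] yaw-2.785 xax [ 0.009 -0.002 -1.   ] F [ 0.42 -0.01 -0.43] M [-0.023  0.014  0.006] op0.999 q [-0.197  0.46   1.205 -0.     1.468 -2.125]
shift in tool [ 0.0411  0.0021 -0.0087]
level turn in tool [0.    0.007 0.005]
[262.09236183 176.21576982]
```

View pics/7.png

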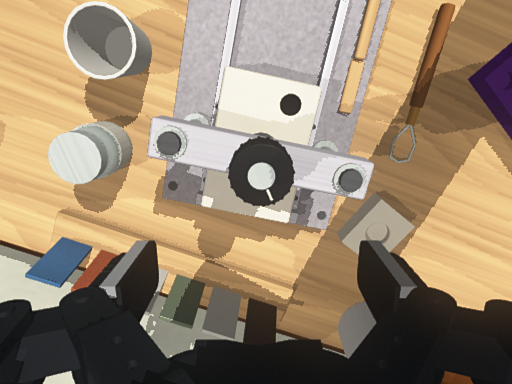

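Call:
{"name": "arm_command", "arguments": {
  "plan": [-1,0.03,0.002,-0.009,0,0.007,0.005,-1,0.03,0,0,0,0,0,-1,0.015,0,0,0,0,0,-1,0,0,0,0,0,0,-1,0,0,0,0,0,0]
}}

```text
time_s: 12.12
position: [0.6856, -0.074, 0.2427]
ee_rot: [[0.01, -0.344, 0.939], [-0.004, 0.939, 0.344], [-1.0, -0.007, 0.008]]
ft_force: [0.6, 1.0, -0.1]
opening: 0.999
```

```bash
python3 - <<'E'
from h import *
st();togo([.687,-.070,.178]); w=cap('wrist')
print(proj(w,[.687,-.07,.194]))
g=cv2.cvtColor(w['image'],cv2.COLOR_RGB2GRAY); cv2.imwrite('pics/8.png',w['image'][:,:,::-1])
E
```

```text
t12.12 p [ 0.6856 -0.074   0.2427] yaw-2.791 xax [ 0.01  -0.004 -1.   ] F [ 0.56  1.02 -0.11] M [0.005 0.001 0.022] op0.999 q [-2.070e-01  4.910e-01  1.320e+00 -2.000e-03  1.321e+00 -2.128e+00]
shift in tool [0.0647 0.0037 0.0022]
level turn in tool [0.    0.008 0.007]
[265.71728112 227.80697251]
```

View pics/8.png

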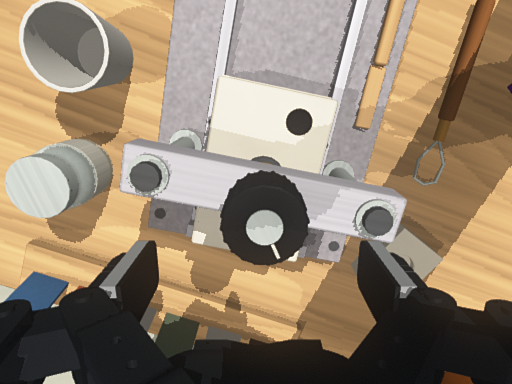

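Call:
{"name": "arm_command", "arguments": {
  "plan": [-1,0.02,0.004,0.002,0,0.008,0.007,-1,0.025,0,0,0,0,0,-1,0.012,0,0,0,0,0,-1,0.004,0,0,0,0,0,-1,0,0,0,0,0,0]
}}

```text
time_s: 12.8
position: [0.6879, -0.0687, 0.1799]
ee_rot: [[0.002, -0.344, 0.939], [0.0, 0.939, 0.344], [-1.0, -0.0, 0.002]]
ft_force: [-0.3, -0.5, -0.1]
opening: 1.0
```

```bash
python3 - <<'E'
from h import *
st();togo([.687,-.070,.178])
E
```

```text
t12.80 p [ 0.6879 -0.0687  0.1799] yaw-2.791 xax [ 0.002  0.    -1.   ] F [-0.26 -0.52 -0.14] M [0.049 0.034 0.032] op1.000 q [-2.000e-01  5.510e-01  1.376e+00  1.000e-03  1.213e+00 -2.122e+00]
shift in tool [ 0.0019 -0.0009 -0.0012]
level turn in tool [0.    0.002 0.   ]
```

Call:
{"name": "arm_command", "arguments": {
  "plan": [1,0.001,-0.001,-0.001,0,0,0,1,0,0,0,0,0,0,1,0,0,0,0,0,0,1,0,0,0,0,0,0,1,0,0,0,0,0,0]
}}

```text
time_s: 13.42
position: [0.688, -0.0698, 0.1808]
ee_rot: [[0.004, -0.344, 0.939], [0.001, 0.939, 0.344], [-1.0, -0.001, 0.004]]
ft_force: [-0.3, 0.8, -1.3]
opening: 0.553
```

```bash
python3 - <<'E'
from h import *
st();togo([.687,-.070,.178])
E
```

```text
t13.43 p [ 0.688  -0.0698  0.1808] yaw-2.791 xax [ 0.004  0.001 -1.   ] F [-0.34  0.81 -1.33] M [ 0.045 -0.032  0.051] op0.553 q [-2.020e-01  5.500e-01  1.377e+00  1.000e-03  1.211e+00 -2.124e+00]
shift in tool [ 0.0027  0.0002 -0.001 ]
level turn in tool [0.    0.004 0.001]
```

Call:
{"name": "arm_command", "arguments": {
  "plan": [1,0,0,0,0.12,0,0,1,0,0,0,0.12,0,0,1,0,0,0,0.12,0,0,1,0,0,0,0.12,0,0,1,0,0,0,0.12,0,0]
}}

```text
time_s: 14.05
position: [0.688, -0.0711, 0.1808]
ee_rot: [[0.004, 0.263, 0.965], [-0.002, 0.965, -0.263], [-1.0, -0.001, 0.005]]
ft_force: [-0.4, -0.2, -0.3]
opening: 0.549
```

```bash
python3 - <<'E'
from h import *
st();togo([.6877,-.070,.1805])
E
```

```text
t14.05 p [ 0.688  -0.0711  0.1808] yaw2.876 xax [ 0.004 -0.002 -1.   ] F [-0.44 -0.17 -0.31] M [-0.008  0.074  0.193] op0.549 q [-2.020e-01  5.500e-01  1.377e+00 -1.000e-03  1.211e+00 -1.507e+00]
shift in tool [ 0.0003  0.0009 -0.0006]
level turn in tool [0.    0.005 0.001]
```

Call:
{"name": "arm_command", "arguments": {
  "plan": [1,0,0.0005,0,0.1,0,0,1,0,0,0,0.1,0,0,1,0,0,0,0.1,0,0,1,0,0,0,0.1,0,0,1,0,0,0,0.1,0,0]
}}

```text
time_s: 14.68
position: [0.6874, -0.0719, 0.1808]
ee_rot: [[0.002, 0.704, 0.71], [-0.005, 0.71, -0.704], [-1.0, -0.002, 0.005]]
ft_force: [-0.2, -0.5, 0.8]
opening: 0.542
```

```bash
python3 - <<'E'
from h import *
st();togo([.6877,-.070,.1805])
E
```

```text
t14.68 p [ 0.6874 -0.0719  0.1808] yaw2.361 xax [ 0.002 -0.005 -1.   ] F [-0.16 -0.46  0.78] M [0.049 0.22  0.197] op0.542 q [-0.202  0.55   1.376 -0.004  1.212 -0.99 ]
shift in tool [ 0.0003  0.0015 -0.0011]
level turn in tool [0.    0.005 0.002]
```

Call:
{"name": "arm_command", "arguments": {
  "plan": [1,0,0.001,-0.001,0.08,0,0,1,0,0,0,0.08,0,0,1,0,0,0,0.08,0,0,1,0,0,0,0.08,0,0,1,0,0,0,0.08,0,0]
}}

```text
time_s: 15.3
position: [0.6867, -0.0723, 0.1808]
ee_rot: [[0.001, 0.929, 0.369], [-0.008, 0.369, -0.929], [-1.0, -0.002, 0.007]]
ft_force: [-0.8, 0.9, 0.4]
opening: 0.544
```

```bash
python3 - <<'E'
from h import *
st();togo([.6877,-.070,.1805])
E
```

```text
t15.30 p [ 0.6867 -0.0723  0.1808] yaw1.949 xax [ 0.001 -0.008 -1.   ] F [-0.75  0.93  0.42] M [0.145 0.162 0.195] op0.544 q [-0.201  0.55   1.377 -0.008  1.213 -0.576]
shift in tool [ 0.0003  0.0018 -0.0017]
level turn in tool [0.    0.007 0.002]
```

Call:
{"name": "arm_command", "arguments": {
  "plan": [1,0,0,0,0.06,0.005,0,1,0,0,0,0.06,0,0,1,0,0,0,0.06,0,0,1,0,0,0,0.06,0,0,1,0,0,0,0.06,0,0]
}}

```text
time_s: 15.92
position: [0.6861, -0.0725, 0.1808]
ee_rot: [[-0.003, 0.998, 0.07], [-0.004, 0.07, -0.998], [-1.0, -0.003, 0.003]]
ft_force: [-0.2, 0.7, -0.6]
opening: 0.547
```

```bash
python3 - <<'E'
from h import *
st();togo([.6877,-.070,.1805])
E
```

```text
t15.93 p [ 0.6861 -0.0725  0.1808] yaw1.641 xax [-0.003 -0.004 -1.   ] F [-0.16  0.73 -0.61] M [0.135 0.173 0.273] op0.547 q [-0.203  0.55   1.375 -0.004  1.218 -0.272]
shift in tool [ 0.0003  0.0017 -0.0023]
level turn in tool [0.    0.003 0.003]
```

Call:
{"name": "arm_command", "arguments": {
  "plan": [1,0,0,0,0.03,0,0,1,0,0,0,0.03,0,0,1,0,0,0,0.03,0,0,1,0,0,0,0.03,0,0,1,0,0,0,0.03,0,0]
}}

```text
time_s: 16.55
position: [0.686, -0.0724, 0.1808]
ee_rot: [[-0.003, 0.996, -0.088], [-0.003, -0.088, -0.996], [-1.0, -0.003, 0.004]]
ft_force: [-1.5, 2.5, 0.3]
opening: 0.546
```

```bash
python3 - <<'E'
from h import *
st();
E
```

```text
t16.55 p [ 0.686  -0.0724  0.1808] yaw1.483 xax [-0.003 -0.003 -1.   ] F [-1.46  2.48  0.29] M [ 0.18   0.169 -0.041] op0.546 q [-0.203  0.551  1.375 -0.004  1.219 -0.114]
```

Call:
{"name": "arm_command", "arguments": {
  "plan": [1,0,0,0,0.02,0,0,1,0,0,0,0.02,0,0,1,0,0,0,0.02,0,0,1,0,0,0,0.02,0,0,1,0,0,0,0.02,0,0]
}}

```text
time_s: 17.18
position: [0.6857, -0.0723, 0.1807]
ee_rot: [[-0.004, 0.981, -0.194], [-0.003, -0.194, -0.981], [-1.0, -0.003, 0.004]]
ft_force: [-0.2, 1.1, -1.0]
opening: 0.544
```

```bash
python3 - <<'E'
from h import *
st();
E
```

```text
t17.18 p [ 0.6857 -0.0723  0.1807] yaw1.376 xax [-0.004 -0.003 -1.   ] F [-0.19  1.14 -0.97] M [ 0.197  0.137 -0.025] op0.544 q [-0.203  0.55   1.375 -0.004  1.219 -0.007]
```

Call:
{"name": "arm_command", "arguments": {
  "plan": [-1,0,0,0,0,0,0,-1,0,0,0,0,0,0,-1,0,0,0,0,0,0,-1,0,0,0,0,0,0,-1,-0.02,0,0,0,0,0]
}}

```text
time_s: 17.8
position: [0.6855, -0.0728, 0.1998]
ee_rot: [[-0.005, 0.981, -0.194], [-0.004, -0.194, -0.981], [-1.0, -0.004, 0.005]]
ft_force: [0.1, 0.1, 0.9]
opening: 0.999
```

Call:
{"name": "arm_command", "arguments": {
  "plan": [-1,-0.04,0,0,0,0,0,-1,-0.04,0,0,0,0,0,-1,0,0,0,0,0,0,-1,0,0,0,0,0,0,-1,0,0,0,0,0,0]
}}

```text
time_s: 18.42
position: [0.6859, -0.0727, 0.2821]
ee_rot: [[-0.005, 0.981, -0.194], [-0.004, -0.194, -0.981], [-1.0, -0.004, 0.005]]
ft_force: [0.2, -0.3, 0.3]
opening: 0.999
```

```bash
python3 - <<'E'
from h import *
import pickle
w0=ld('wrist'); pickle.dump(w0,open('pics/w0.pkl','wb'))
def mark(w):
    c=proj(w,[.687,-.07,.194]).round().astype(int); K=70
    g=cv2.cvtColor(w['image'],cv2.COLOR_RGB2GRAY)
    n,l,s,cen=cv2.connectedComponentsWithStats((g[c[1]-K:c[1]+K,c[0]-K:c[0]+K]>110).astype(np.uint8))
    return c
st(); w=cap('wrist')
a,b=[cv2.resize(x['image'][mark(x)[1]-55:mark(x)[1]+55,mark(x)[0]-55:mark(x)[0]+55,::-1],(385,385),interpolation=cv2.INTER_CUBIC) for x in(w0,w)]
s=cap('scene'); sd=cap('side')
C=cv2.resize(s['image'][205:240,225:262,::-1],(385,200),interpolation=cv2.INTER_CUBIC)
D=cv2.resize(sd['image'][105:140,217:254,::-1],(385,200),interpolation=cv2.INTER_CUBIC)
cv2.imwrite('pics/9.png',np.vstack([np.hstack([a,b]),np.hstack([C,D])]))
print(mark(w0),mark(w))
E
```

```text
t18.43 p [ 0.6859 -0.0727  0.2821] yaw1.376 xax [-0.005 -0.004 -1.   ] F [ 0.18 -0.35  0.34] M [0.03  0.03  0.022] op0.999 q [-0.203  0.47   1.257 -0.005  1.418 -0.007]
[266 228] [258 196]
```

View pics/9.png

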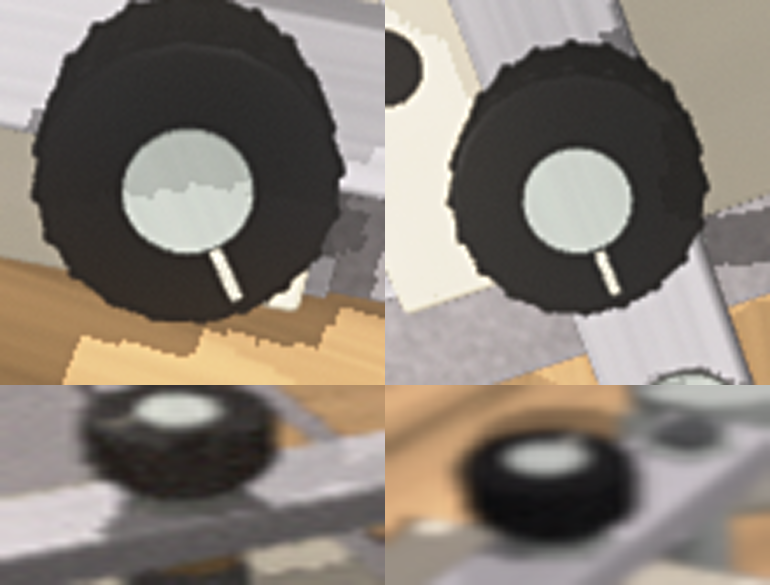

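```bash
python3 - <<'E'
from h import *
w=ld('wrist');s=r.get_state();Rt=np.array(s['ee_rot']);p=np.array(s['position'])
Rc=np.array(w['R']);cp=-Rc.T@np.array(w['t'])
print('cam in tool',Rt.T@(cp-p),'\naxes x,y,z in tool',(Rc@Rt).round(3)); print(w['camera_matrix'][0,0])
cT=Rt.T@(cp-p); RcT=Rc@Rt
# candidate views: camera at elevation el, azimuth az, dist d looking at collar
tgt=np.array([.687,-.07,.155])
for az in(-50,-20):
  for el in(30,40,50):
    d=.2;a=np.radians(az);e=np.radians(el)
    c=tgt+d*np.array([np.cos(e)*np.cos(a),np.cos(e)*np.sin(a),np.sin(e)])
    z=(tgt-c)/d; y=-np.array([0,0,1.]); y=y-z*(y@z);y/=np.linalg.norm(y);x=np.cross(y,z)
    Rn=np.array([x,y,z])      # world->cam
    for flip in(1,-1):
      Rf=np.diag([flip,flip,1])@Rn; RT=Rf.T@RcT
      print(az,el,flip,'tool p',(c-RT@cT).round(3),'xax',RT[:,0].round(2),'turn',cv2.Rodrigues(Rt.T@RT)[0].ravel().round(2))
E
```

```text
cam in tool [-0.12056058  0.00066863 -0.06864955] 
axes x,y,z in tool [[-0.001  1.     0.001]
 [-0.272 -0.001  0.962]
 [ 0.962  0.001  0.272]]
336.56973059327134
-50 30 1 tool p [ 0.733 -0.127  0.159] xax [-0.62  0.74 -0.25] turn [-0.76  1.23 -0.58]
-50 30 -1 tool p [ 0.713 -0.1    0.216] xax [-0.45  0.53 -0.72] turn [ 2.11 -0.4  -0.86]
-50 40 1 tool p [ 0.732 -0.125  0.172] xax [-0.59  0.7  -0.41] turn [-0.8   1.07 -0.51]
-50 40 -1 tool p [ 0.706 -0.091  0.222] xax [-0.36  0.43 -0.83] turn [ 2.17 -0.31 -0.67]
-50 50 1 tool p [ 0.73  -0.122  0.184] xax [-0.53  0.63 -0.56] turn [-0.82  0.91 -0.43]
-50 50 -1 tool p [ 0.698 -0.082  0.226] xax [-0.26  0.31 -0.91] turn [ 2.21 -0.22 -0.48]
-20 30 1 tool p [ 0.756 -0.096  0.159] xax [-0.91  0.33 -0.25] turn [-1.2   1.08 -0.92]
-20 30 -1 tool p [ 0.725 -0.083  0.216] xax [-0.65  0.24 -0.72] turn [ 1.63 -0.56 -0.66]
-20 40 1 tool p [ 0.754 -0.095  0.172] xax [-0.86  0.31 -0.41] turn [-1.25  0.94 -0.8 ]
-20 40 -1 tool p [ 0.714 -0.079  0.222] xax [-0.53  0.19 -0.83] turn [ 1.67 -0.43 -0.52]
-20 50 1 tool p [ 0.75  -0.094  0.184] xax [-0.78  0.28 -0.56] turn [-1.3   0.8  -0.68]
-20 50 -1 tool p [ 0.703 -0.075  0.226] xax [-0.38  0.14 -0.91] turn [ 1.7  -0.3  -0.37]
```

Call:
{"name": "arm_command", "arguments": {
  "plan": [-1,-0.02,0,0,0.167,-0.024,-0.052,-1,0,0,0,0.167,-0.024,-0.052,-1,0,0,0,0.167,-0.024,-0.052,-1,0,0,0,0.167,-0.024,-0.052,-1,0,0,0,0.167,-0.024,-0.052]
}}

```text
time_s: 19.2
position: [0.6839, -0.0717, 0.2994]
ee_rot: [[-0.287, 0.46, -0.84], [0.051, -0.869, -0.493], [-0.957, -0.184, 0.226]]
ft_force: [-0.6, -0.2, 0.7]
opening: 1.002
```

Call:
{"name": "arm_command", "arguments": {
  "plan": [-1,0,0,0,0.167,-0.024,-0.052,-1,0,0,0,0.167,-0.024,-0.052,-1,0,0,0,0.167,-0.024,-0.052,-1,0,0,0,0.167,-0.024,-0.052,-1,0,0,0,0.167,-0.024,-0.052]
}}

```text
time_s: 19.82
position: [0.684, -0.0706, 0.2945]
ee_rot: [[-0.412, -0.409, -0.815], [0.295, -0.906, 0.305], [-0.862, -0.114, 0.493]]
ft_force: [-0.5, -0.4, 0.7]
opening: 1.0
```

```bash
cat >> h.py <<'E'
def view(tgt,az,el,d,cT=np.array([-.12056,.00067,-.06865]),RcT=np.array([[-.001,1,.001],[-.272,-.001,.962],[.962,.001,.272]])):
    a,e=np.radians([az,el]);z=-np.array([np.cos(e)*np.cos(a),np.cos(e)*np.sin(a),np.sin(e)]);c=np.array(tgt)-d*z
    y=np.array([0,0,1.]);y=y-z*(y@z);y/=np.linalg.norm(y);x=np.cross(y,z)
    RT=np.array([x,y,z]).T@RcT; p=c-RT@cT
    s=r.get_state();R=np.array(s['ee_rot'])
    print('goal',p.round(3),'shift',(R.T@(p-s['position'])).round(4),'turn',cv2.Rodrigues(R.T@RT)[0].ravel().round(3))
E
python3 - <<'E'
from h import *
st();view([.687,-.07,.155],-50,40,.23)
E
```

```text
t19.82 p [ 0.684  -0.0706  0.2945] yaw-0.359 xax [-0.412  0.295 -0.862] F [-0.52 -0.4   0.75] M [-0.136 -0.17  -0.025] op1.000 q [-0.288  0.74   0.85   0.187  2.05   1.72 ]
goal [ 0.721 -0.109  0.242] shift [ 0.019   0.0258 -0.0677] turn [ 0.439 -0.05  -0.143]
```

Call:
{"name": "arm_command", "arguments": {
  "plan": [-1,0.006,0.009,-0.023,0.15,-0.017,-0.048,-1,0.006,0.007,-0.023,0.15,-0.017,-0.048,-1,0.007,0.004,-0.023,0.14,-0.016,-0.047,-1,0,0,0,0,0,0,-1,0,0,0,0,0,0]
}}

```text
time_s: 20.45
position: [0.7165, -0.1118, 0.2357]
ee_rot: [[-0.362, -0.775, -0.519], [0.436, -0.632, 0.64], [-0.824, 0.005, 0.567]]
ft_force: [-0.1, 0.6, -0.4]
opening: 0.997
```

```bash
python3 - <<'E'
from h import *
st();view([.687,-.07,.155],-50,40,.23)
w=cap('wrist'); c=proj(w,[.687,-.07,.165]); print(c, proj(w,[.687,-.07,.145]))
u,v=np.clip(c.astype(int),70,None); I=w['image'][max(0,v-70):v+70,max(0,u-90):u+90,::-1]
cv2.imwrite('pics/10.png',cv2.rotate(cv2.resize(I,None,fx=4,fy=4,interpolation=cv2.INTER_CUBIC),cv2.ROTATE_180))
E
```

```text
t20.45 p [ 0.7165 -0.1118  0.2357] yaw-0.890 xax [-0.362  0.436 -0.824] F [-0.07  0.62 -0.41] M [-0.196 -0.142  0.011] op0.997 q [-0.382  0.847  0.803  0.304  2.017  2.134]
goal [ 0.721 -0.109  0.242] shift [-0.0053 -0.005   0.003 ] turn [-0.015  0.006  0.002]
[251.95387347 205.86853999] [252.13661088 182.51804744]
```

View pics/10.png

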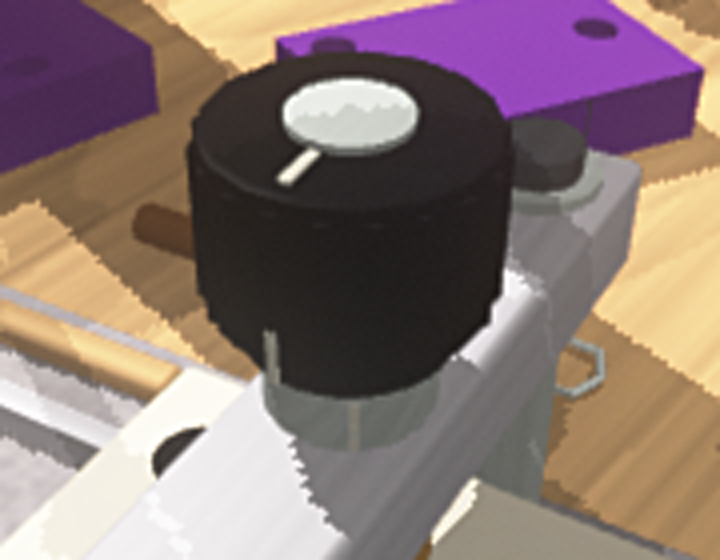

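The collar mark is at (353,425), facing the camera, and the knob mark at (270,355). That is about 0.54 rad of slip, so exactly one click. I'll check the mould once more before handing in.

```bash
python3 - <<'E'
from h import *
a=cap('scene');b=cap('side')
A=cv2.resize(a['image'][205:295,190:290,::-1],(400,360),interpolation=cv2.INTER_CUBIC)
B=cv2.resize(b['image'][110:210,195:306,::-1],(400,360),interpolation=cv2.INTER_CUBIC)
cv2.imwrite('pics/11.png',cv2.convertScaleAbs(np.hstack([A,B]),alpha=1.3))
E
```

```text
(no output)
```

View pics/11.png

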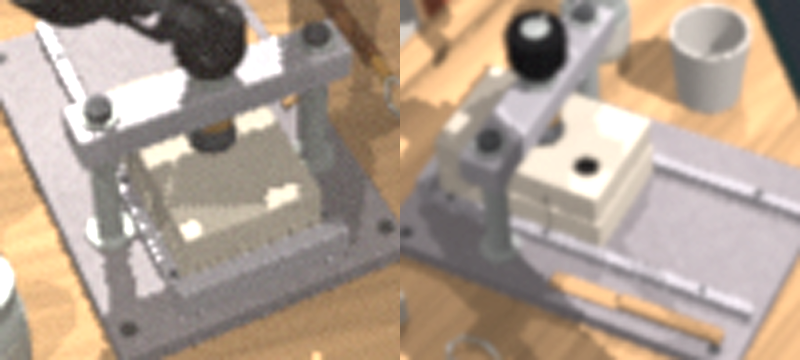

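The mould sits against the stop (scene half, about (260,255)), its halves are flush, the pad is down on it, and the knife and cup have not moved.

```bash
python3 -c "
from h import *
st(); print(r.close_job())"
```

```text
t20.60 p [ 0.7167 -0.1114  0.2363] yaw-0.890 xax [-0.361  0.436 -0.824] F [0.39 0.13 0.18] M [-0.207 -0.117 -0.009] op1.001 q [-0.382  0.846  0.803  0.304  2.016  2.135]
the job is handed in; nothing more can be done
None
```

I slid the mould home against the end stop, clamped it with one click of the knob, let go, and handed the job in at 20.6 s of the 67 s allowed.

- **Sliding the mould:** I pushed on its near end with both fingertips, and the sliding force read about 3–7 N. At the stop it stopped moving while the force rose to about 14 N, and I backed off there.
- **Turning the knob:** I turned it about 2.1 rad clockwise. The moment held near 0.2 N m, climbed to 0.27 N m, then fell to slightly below zero, and I let go.
- **Click check:** A close wrist-camera view put the knob mark about 0.54 rad ahead of the collar mark. That is one click (0.52 rad).
- **Final views:** The mould is at the stop with its halves flush and the pad down on it. The knife and cup have not moved, and the gripper is clear with near-zero force. I did not look at the other bystanders one by one, but the arm never went close to them near bench height.
- **Disagreements:** The first scene and side readings of the board corners differed by up to about 13 mm, so I relied on the wrist-camera fixes. Early in the push the tool tilted and drifted by a few millimetres, which I corrected as it went.

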